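Restock the copier's staple unit

ROBOT

A 7-joint arm with a two-finger parallel gripper is mounted at the origin on the work surface. World frame = base frame: x ahead of the robot, y to its left, z up, the work surface at z = 0. Lengths are in m, angles in rad, forces in N, time in s.
With the tool pointing down it reaches from about 0.4 to 0.85 m from the base axis. Payload 6.9 kg.
Tool frame: the origin (TCP) lies on the centre line of the jaws, within the pads' length; the fingertips stand 22 mm ahead of it and the grasp point (between the pads) lies 3 mm ahead of it; z points along the fingers, y is the line along which they close (so a half turn about z gives the same grasp; the last joint's range is limited). The gripper opens to 85 mm and grips with 20 to 120 N. Pads are 22 mm wide; open, the fingers measure 114 mm over their backs; the gripper's body (76 mm by 85 mm) begins 54 mm behind the grasp point. The pads swing forward as they close: fully open they stand 13 mm farther back than shut.
Start: joints at [-1.077, 0.507, -0.238, 1.5, 0.126, 1.149, -0.155], TCP at [0.236, 0.579, 0.253] pointing down, gripper open.
Joint ranges: [-3.08, 3.08], [-0.24, 2.05], [-1.43, 1.35], [0, 2.5], [-1.52, 4.66], [0.17, 1.96], [-2.89, 2.89]. Speed limits (rad/s): [2.39, 2.39, 3.14, 3.14, 3.14, 3.14, 3.14].

INTERFACE

Orientations are given as a unit quaternion [x, y, z, w].
In Python, from bench import r gives the robot as it stands. Calls block until the motion is done:
- r.move_pose(position, orientation): joint-space move of the TCP to a pose.
- r.move_linear(position, v=0.15, rotation=None, contact_N=None): straight line of the TCP; rotation=None keeps the orientation; v is the mean speed in m/s. With contact_N (N) it stops when the force on the tool has changed by that much, and returns True; else False.
- r.goto_joints(angles): joint-space move.
- r.move_gripper(opening, squeeze=None): finger opening in m; squeeze is the grip in N (None keeps the last); returns when the fingers have stopped.
- r.sleep(seconds).
- r.ik(position, orientation): joint angles nearest the present ones, or None.
- r.capture(name): name is "scene" or "top" or "wrist"; returns the picture (400x640x3 uint8, red, green, blue); there is no depth.
- r.camera_info(name): a dict with "camera_matrix" (3x3 intrinsics, pixels), "rvec" (rotation vector, rad) and "tvec" (3), from world to camera coordinates, as OpenCV has them. Camera axes: x right, y down, z forward; pixel columns grow to the right and rows downward; lengths in m; the calibration is good to about 2 mm. A picture is of the moment at which its call begins: read the wrist's pose just before it. camera_info takes no time and is no camera call; for the wrist camera it gives the pose at the moment of the call.
A pose or a line that the arm cannot do raises r.IKError and nothing moves.
- r.finish_job(): hands the job in; it is judged then, once.
Readings, each from a call of its own:
- r.read_clock(): time.
- r.read_joint_pos(): joint angles.
- r.read_dq(): joint speeds.
- r.read_tau(): joint torques, N m.
- r.read_tool_pos(): TCP position.
- r.read_tool_rot(): TCP orientation.
- r.read_contact_force(): force on the tool from outside, world axes, zero at the start.
- r.read_torque(): the same for the moment, N m.
- r.read_width(): finger opening in m.
- r.read_finger_force(): force on a finger pad.
Only numpy, scipy, OpenCV 4.12 (cv2) and the standard library are available. Lean on these libraries where they do the work, as an engineer would, in place of code of your own. Each camera call takes 0.05 s, during which the arm holds its last target. There are 200 camera calls.

TASK

Restock the staple unit: with its unmarked push-push ready key out (feel whether it is locked in, and click it out only if it is), press the thumb tab down so that the lid tips fully open, and lay every staple cartridge from the desk in the bay, in a single layer. Then shut the lid fully and only after that click the ready key so that it stays locked in; never open the lid with the key in, nor press the key down with the lid open. Leave the other things on the desk where they are.

Things in the scene. Friction and masses are not known exactly. Their poses are not given: they have to be found in the camera images.
- unit: the staple unit, fixed to the desk: off-white plastic housing, 160 along its x, 230 along its y (-120 to +110), 90 tall; origin on the desk surface, turned about z only. From -y to +y: a solid block with the ready key on top (y -120 to -45), the open-topped staple bay (y -45 to +62), a solid hinge block. A rocker lid covers the bay
- bay (a point): centre of the staple bay's floor, 40 above the desk. The bay measures 136 along the unit's x and 107 along its y, and its walls are 50 high; axes as the unit's (z up)
- key_seat (a point): point on the housing's top face (90 above the desk) on the axis of the ready key, a round grey cap 26 across with a flat top: 24 above this point when out, 15 when locked in, 9 at the bottom of its stroke. It has no lamp: only the cap's height tells. A touch of 1 to 2 N never changes it over, and moves it 6 mm at most
- key (a joint): push-push ready key, m pressed down: 0 to 0.001 = out (offline), about 0.009 = locked in (ready), 0.0152 = stop. It starts in either state. Each press to the stop, then let go, changes it over: out to locked in, locked in to out; presses short of 13 mm spring back unchanged, and jabs faster than 40 mm/s may fail to change it. Spring 1.2 N out, 2.3 N locked in, 3 N at the stop
- lid_pivot (a point): middle of the lid's pivot axis, which runs along the unit's x, 99 above the desk over the hinge block; axes as the unit's. The shut lid, a flat grey panel 156 wide (x) and 5 thick, reaches 157 from here to -y over the bay, its top face 2 below this point. Open, the panel stands upright here
- lid_tab (a point): middle of the outer edge of the lid's black thumb tab, which is 60 wide (x), 4 thick and reaches 75 from the pivot towards the unit's +y. Lid shut, the tab slopes up at 45 degrees; nothing is below it, so pressing it straight down beside the housing, about 52 out from the pivot, opens the lid, until the tab slopes 45 degrees down
- lid (a joint): rocker lid, rad: 0 = shut, 1.57 = fully open (panel upright). Pressing the tab (3 to 5 N) opens it; pushing the panel over towards -y and down shuts it. Friction holds it upright; from below about 0.9 rad it falls shut by itself
- cart1: staple cartridge, grey plastic box 50 (x) x 24 (y) x 22 (z) with a steel staple strip let into the top at its +x end and a small paper label, 45 g; its origin is its centre. Lies flat on the desk at the start. Three or all of these four are present
- cart2: staple cartridge, grey plastic box 50 (x) x 24 (y) x 22 (z) with a steel staple strip let into the top at its +x end and a small paper label, 45 g; its origin is its centre. Lies flat on the desk at the start. Three or all of these four are present
- cart3: staple cartridge, grey plastic box 50 (x) x 24 (y) x 22 (z) with a steel staple strip let into the top at its +x end and a small paper label, 45 g; its origin is its centre. Lies flat on the desk at the start. Three or all of these four are present
- cart4: staple cartridge, grey plastic box 50 (x) x 24 (y) x 22 (z) with a steel staple strip let into the top at its +x end and a small paper label, 45 g; its origin is its centre. Lies flat on the desk at the start. Three or all of these four are present
- eraser: white rubber eraser, a plain block 42 x 20 x 12; origin at the centre of its underside. Not part of the job
- mug: white ceramic mug, 76 across, 90 tall, handle to its +y; origin at the centre of its underside. Not part of the job
- stapler: black desk stapler, 130 x 36 x 47; origin at the centre of its underside. Not part of the job
- stamp: hand stamp, black base 45 x 32 x 30 with a wooden knob, 70 tall; origin at the centre of its underside. Not part of the job
- ink_tin: dark steel ink-pad tin, 85 x 60 x 16; origin at the centre of its underside. Not part of the job
- glue_stick: white glue stick standing upright, 28 across, 95 tall; origin at the centre of its underside. Not part of the job
- tape_holder: black tape holder 120 x 50 x 30 with a tape roll on top, 72 tall; origin at the centre of its underside. Not part of the job
Mind the look-alikes: they are no part of the job. What is shaped like the cart1 but yellow is not meant. What is shaped like the cart3 but red is not meant.

How it is judged:
On the way, in this order (a step that is already met when the one before it is completed fails the run):
1. the lid tipped fully open while the ready key is out (value of joint lid above 1.2 rad and value of joint key below 0.004 m), for 0.2 s.
2. all cartridges in the bay and the lid shut, the ready key still out (x of cart1 in the frame of bay between -0.068 and 0.068 m and y of cart1 in the frame of bay between -0.0535 and 0.0535 m and z of cart1 in the frame of bay between 0 and 0.03 m and x of cart2 in the frame of bay between -0.068 and 0.068 m and y of cart2 in the frame of bay between -0.0535 and 0.0535 m and z of cart2 in the frame of bay between 0 and 0.03 m and x of cart3 in the frame of bay between -0.068 and 0.068 m and y of cart3 in the frame of bay between -0.0535 and 0.0535 m and z of cart3 in the frame of bay between 0 and 0.03 m and x of cart4 in the frame of bay between -0.068 and 0.068 m and y of cart4 in the frame of bay between -0.0535 and 0.0535 m and z of cart4 in the frame of bay between 0 and 0.03 m and value of joint lid below 0.08 rad and value of joint key below 0.004 m), for 0.2 s.
At the end, for the whole second after the job is handed in: Every cartridge lies at rest in the bay (its centre between the bay's walls and less than 30 mm above the bay floor, so none on top of another), the lid is shut to within 0.08 rad, and the ready key stands locked in (0.006 to 0.0105 m) (x of cart1 in the frame of bay between -0.068 and 0.068 m and y of cart1 in the frame of bay between -0.0535 and 0.0535 m and z of cart1 in the frame of bay between 0 and 0.03 m and x of cart2 in the frame of bay between -0.068 and 0.068 m and y of cart2 in the frame of bay between -0.0535 and 0.0535 m and z of cart2 in the frame of bay between 0 and 0.03 m and x of cart3 in the frame of bay between -0.068 and 0.068 m and y of cart3 in the frame of bay between -0.0535 and 0.0535 m and z of cart3 in the frame of bay between 0 and 0.03 m and x of cart4 in the frame of bay between -0.068 and 0.068 m and y of cart4 in the frame of bay between -0.0535 and 0.0535 m and z of cart4 in the frame of bay between 0 and 0.03 m and value of joint lid below 0.08 rad and value of joint key between 0.006 and 0.0105 m and linear speed of each of cart1, cart2, cart3, cart4 below 0.02 m/s); the robot touches nothing.
It fails at once if the lid is open (over 0.2 rad) while the ready key is in or pressed down more than 6 mm (value of joint lid above 0.2 rad and value of joint key above 0.006 m).
It fails at once if a bystander on the desk is shifted by more than 5 cm (distance of any of eraser, mug, stapler, stamp, ink_tin, glue_stick, tape_holder from where it was at the start of the episode above 0.05 m).
It fails at once if the mug or the glue stick is tipped over (angle between any of mug, glue_stick's own z axis and vertical above 0.7 rad).
Of cart1, cart2, cart3, cart4 only 3 to 4 are there at a start; the rules pass over those that are not, and their reading is None.
At some moment in a run one of cart1, cart2, cart3, cart4 may be knocked a few centimetres aside while the robot is not near it.
Once in a run the grip may slacken for a moment while it holds something.
It also fails if it takes over 192 s, if anything falls off the work surface, if the arm or the gripper's body presses on something with over 40 N, if the wrist force passes 120 N, or if a joint passes its speed limit or range.

## Working session

There is one attempt and no reset: what is moved stays moved. The work goes in short steps, each a Python script; the robot and the scene stay as the last script left them, time stands still between calls to the robot, and variables do not carry over. Pictures are saved under pics/ and viewed, at most 14 in all, crops included, and the job is handed in when it is done.

```bash
ls; mkdir -p pics
python3 - <<'E'
from bench import r
import cv2
for n in("top","scene"):
    im=r.capture(n); cv2.imwrite(f"pics/{n}0.png",im[:,:,::-1]); 
    i=r.camera_info(n); print(n,i)
print(r.read_clock(),r.read_tool_pos(),r.read_tool_rot())
E
```

```text
pics
top {'camera_matrix': array([[409.77658951,   0.        , 324.84217738],
       [  0.        , 409.77658951, 199.49594349],
       [  0.        ,   0.        ,   1.        ]]), 'rvec': array([ 2.15812481, -2.1596247 ,  0.12199872]), 'tvec': array([-0.02175833,  0.56419379,  1.28043102])}
scene {'camera_matrix': array([[372.7441515 ,   0.        , 315.07974071],
       [  0.        , 372.7441515 , 201.02110839],
       [  0.        ,   0.        ,   1.        ]]), 'rvec': array([ 1.08877613,  2.26466373, -1.15919513]), 'tvec': array([ 0.37405155, -0.16503015,  1.24846766])}
0.1 [0.23625021 0.57819474 0.25253557] [ 1.92678846e-01  9.81261565e-01 -7.62349606e-04 -1.49827929e-04]
```

View pics/top0.png

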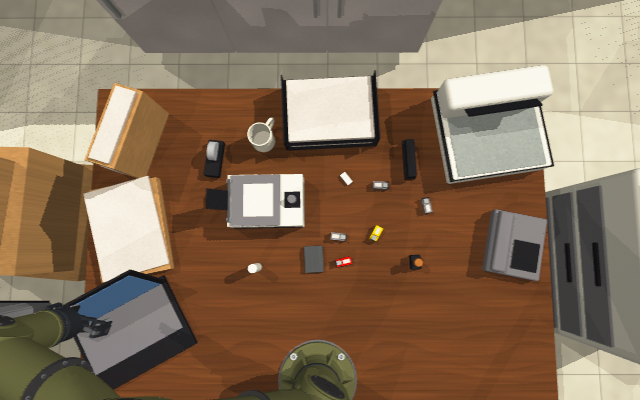

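View pics/scene0.png

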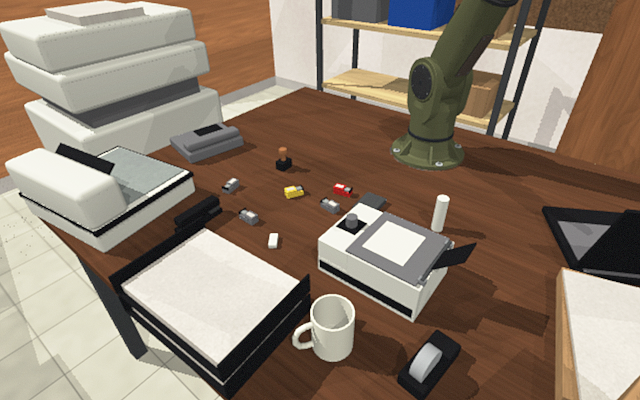

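The top view shows three grey candidates at (338,237), (381,185) and (427,206). The look-alikes are the yellow block (376,233), the red block (344,262) and the white eraser (346,179). The unit is at (265,200), with its tab at (216,199) and its key at (292,199). I'll check the choice in a close crop.

```bash
cat > h.py <<'E'
import numpy as np, cv2
from bench import r
from scipy.spatial.transform import Rotation as R
def cast(info,uv,z):
    K=info["camera_matrix"];M=cv2.Rodrigues(np.array(info["rvec"]))[0];t=np.array(info["tvec"]).ravel()
    uv=np.atleast_2d(np.array(uv,float))
    d=(np.linalg.inv(K)@np.c_[uv,np.ones(len(uv))].T).T@M; c=-M.T@t
    return c+d*((z-c[2])/d[:,2])[:,None]
def proj(info,P):
    return cv2.projectPoints(np.atleast_2d(np.array(P,float)),np.array(info["rvec"]),np.array(info["tvec"]),np.array(info["camera_matrix"]),None)[0][:,0]
def down(yaw):  # tool down; closing axis y_tool at angle yaw from world... x_tool=(cos,sin), y_tool=(sin,-cos)
    c,s=np.cos(yaw),np.sin(yaw)
    return R.from_matrix(np.array([[c,s,0],[s,-c,0],[0,0,-1]])).as_quat()
def yawof(q): 
    m=R.from_quat(q).as_matrix(); return np.arctan2(m[1,0],m[0,0])
def grey(im):
    hsv=cv2.cvtColor(im,cv2.COLOR_RGB2HSV); return hsv
E
python3 - <<'E'
from h import *
im=cv2.imread("pics/top0.png")
a=cv2.resize(im[165:275,195:445],None,fx=3.2,fy=3.2,interpolation=cv2.INTER_CUBIC); cv2.imwrite("pics/crop0.png",a)
hsv=cv2.cvtColor(im,cv2.COLOR_BGR2HSV)
info=r.camera_info("top")
for c in [(338,237),(381,185),(427,206)]:
    m=np.zeros(im.shape[:2],np.uint8); x,y=c
    m[y-16:y+16,x-16:x+16]=((hsv[y-16:y+16,x-16:x+16,1]<70)&(hsv[y-16:y+16,x-16:x+16,2]>90))*255
    k,l,s,cc=cv2.connectedComponentsWithStats(m); j=1+np.argmax(s[1:,4])
    p=np.argwhere(l==j)[:,::-1].astype(np.float32)
    b=cv2.boxPoints(cv2.minAreaRect(p)); w=cast(info,b,0.022); e=[np.linalg.norm(w[1]-w[0]),np.linalg.norm(w[2]-w[1])]
    print(c,s[j,4],w.mean(0).round(4),np.round(e,3),[np.degrees(np.arctan2(*(w[i+1]-w[i])[1::-1])).round(1) for i in(0,1)])
E
```

```text
(338, 237) 109 [ 0.4472 -0.0636  0.022 ] [0.023 0.047] [np.float64(-7.3), np.float64(-97.1)]
(381, 185) 104 [ 0.6143 -0.2011  0.022 ] [0.045 0.023] [np.float64(-90.1), np.float64(179.0)]
(427, 206) 110 [ 0.5465 -0.3506  0.022 ] [0.025 0.048] [np.float64(-71.6), np.float64(-163.3)]
```

View pics/crop0.png

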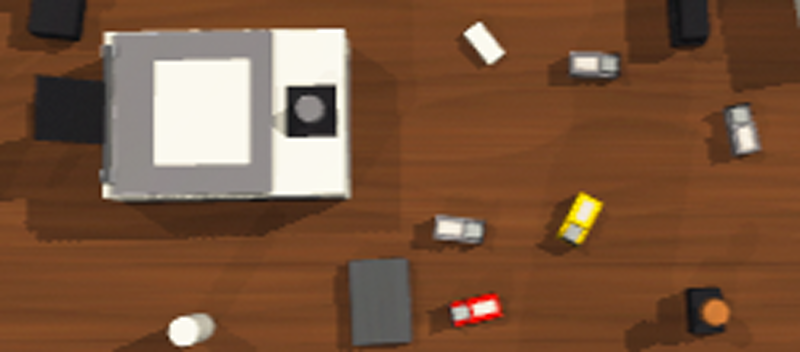

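Three grey cartridges with steel strips are confirmed (crop: (459,229), (594,64), (741,129)), and the sizes match at about 47x23 mm. The yellow and red blocks are excluded. Next is the unit pose, then a wrist view.

Run:
```python
from h import *
im=cv2.imread("pics/top0.png"); info=r.camera_info("top")
hsv=cv2.cvtColor(im,cv2.COLOR_BGR2HSV)
M=cv2.Rodrigues(np.array(info["rvec"]))[0]; print("cam",-M.T@info["tvec"])
m=np.zeros(im.shape[:2],np.uint8); s=np.s_[165:235,225:312]
m[s]=((hsv[s][...,1]<60)&(hsv[s][...,2]>170))*255
k,l,st,cc=cv2.connectedComponentsWithStats(m)
p=np.argwhere((l>0)&(m>0)&(np.arange(640)[None]>283))[:,::-1].astype(np.float32)
b=cv2.boxPoints(cv2.minAreaRect(p)); w=cast(info,b,0.09); print(b,w.round(4))
e=np.roll(w,-1,0)-w; print(np.linalg.norm(e,axis=1).round(4),np.degrees(np.arctan2(e[:,1],e[:,0])).round(2))
print("key",cast(info,[291.6,199.1],.112))
key=cast(info,[291.6,199.1],.112)[0]
print(r.ik([0.5,0.1,0.4],down(0)), [r.ik([0.5,0.1,0.4],down(a)) is not None for a in(-1.57,0,1.57,3.14)], yawof(r.read_tool_rot()))
r.move_pose([0.50,0.03,0.42],down(yawof(r.read_tool_rot())) if 0 else down(np.pi/2))
im=r.capture("wrist"); cv2.imwrite("pics/w1.png",im[:,:,::-1]); np.savez("w1.npz",**r.camera_info("wrist")); 
im=r.capture("top"); cv2.imwrite("pics/t1.png",im[:,:,::-1])
print(r.read_clock(),r.read_tool_pos(),r.read_joint_pos())
```

```text
cam [ 0.41044829 -0.02788205  1.33755241]
[[284. 174.]
 [303. 174.]
 [303. 226.]
 [284. 226.]] [[0.6369 0.1038 0.09  ]
 [0.6368 0.045  0.09  ]
 [0.4763 0.0441 0.09  ]
 [0.4764 0.1019 0.09  ]]
[0.0587 0.1605 0.0578 0.1606] [ -90.07 -179.67   89.96    0.64]
key [[0.55617511 0.07766021 0.112     ]]
[-0.62959645  0.26033706  0.5262559   1.52385402 -0.13174976  1.39287046
 -1.66544721] [True, True, True, True] 2.7538096957168707
2.45 [0.5000583  0.0310638  0.41960256] [-0.40381002  0.22634206  0.3903666   1.49782326 -0.08632517  1.43518357
 -0.00868285]
```

View pics/w1.png

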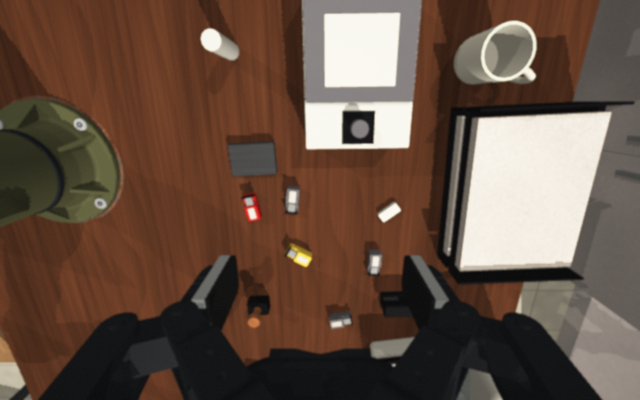

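The wrist view shows the same three greys at (292,198), (374,262) and (340,320), with no fourth. The key cap is at (360,128) and the front edge of the housing at row 149. Now I'll feel the key with shut fingers, after a reference touch on the housing top.

Run:
```python
from h import *
ti=r.camera_info("top")
print("panel edge",cast(ti,[[279.7,185],[279.7,215]],.097).round(4),"tab outer",cast(ti,[[206,190],[206,208]],.152).round(4),"tab mid",cast(ti,[[206,189],[206,209]],.152)[:,0].mean())
wi=dict(np.load("w1.npz")); 
for z in(.105,.114): print("key wrist",z,cast(wi,[360,128],z).round(4), "top",cast(ti,[291.6,199.1],z).round(4))
M=cv2.Rodrigues(wi["rvec"])[0]; print("wcam",-M.T@wi["tvec"])
r.move_gripper(0)
q=down(np.pi/2)
r.move_pose([0.51,0.075,0.15],q)
print(r.move_linear([0.51,0.075,0.105],v=.02,contact_N=2),r.read_tool_pos(),r.read_contact_force())
r.move_linear([0.51,0.075,0.15])
r.move_linear([0.556,0.0775,0.15])
print(r.move_linear([0.556,0.0775,0.12],v=.012,contact_N=1.0),r.read_tool_pos(),r.read_contact_force())
r.move_linear([0.556,0.0775,0.15]); print(r.read_clock())
```

```text
panel edge [[0.6015 0.1158 0.097 ]
 [0.5094 0.1147 0.097 ]] tab outer [[0.5785 0.3249 0.152 ]
 [0.5256 0.3232 0.152 ]] tab mid 0.552037552766884
key wrist 0.105 [[0.5582 0.0757 0.105 ]] top [[0.557  0.0783 0.105 ]]
key wrist 0.114 [[0.557  0.0765 0.114 ]] top [[0.5559 0.0775 0.114 ]]
wcam [0.49972027 0.11365928 0.54010884]
True [0.51000705 0.07502253 0.11212313] [-0.05102681  1.11321759  6.50035737]
True [0.55585809 0.07751482 0.13548308] [ 0.74774943 -0.36409033  2.04386373]
8.375
```

The key stands 23.4 mm above the housing, so it is out and needs no click. The pivot comes out at y≈0.2715. Open the lid.

Run:
```python
from h import *
q=down(np.pi/2)
r.move_pose([0.555,0.2,0.24],q)
r.move_linear([0.555,0.3255,0.24])
r.move_linear([0.555,0.3255,0.178],v=.1)
print(r.move_linear([0.555,0.3255,0.068],v=.05,contact_N=15),r.read_tool_pos(),r.read_contact_force())
r.move_linear([0.555,0.3255,0.30],v=.15)
r.move_gripper(0.085)
r.move_pose([0.53,-0.16,0.30],down(np.pi/2))
im=r.capture("wrist"); cv2.imwrite("pics/w2.png",im[:,:,::-1]); np.savez("w2.npz",**r.camera_info("wrist"))
im=r.capture("scene"); cv2.imwrite("pics/s2.png",im[:,:,::-1])
im=r.capture("top"); cv2.imwrite("pics/t2.png",im[:,:,::-1])
a=cv2.resize(cv2.imread("pics/s2.png")[100:350,150:500],(700,500)); cv2.imwrite("pics/s2c.png",a)
print(r.read_clock())
```

```text
True [0.55527652 0.32699477 0.07503008] [0.16812195 1.45438863 2.63467733]
16.975
```

View pics/s2c.png

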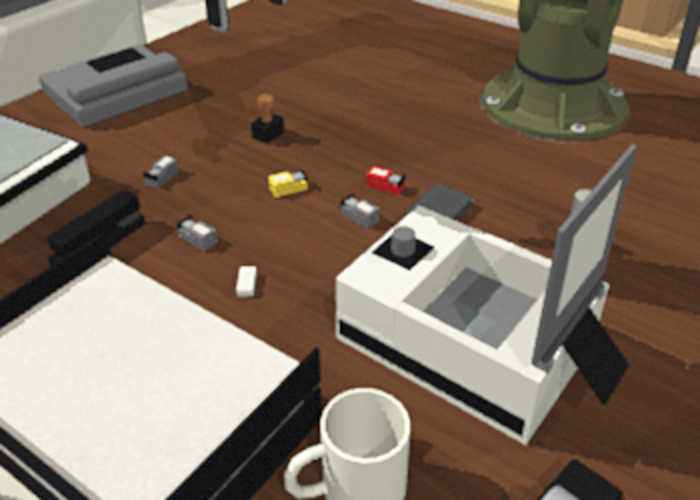

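View pics/w2.png

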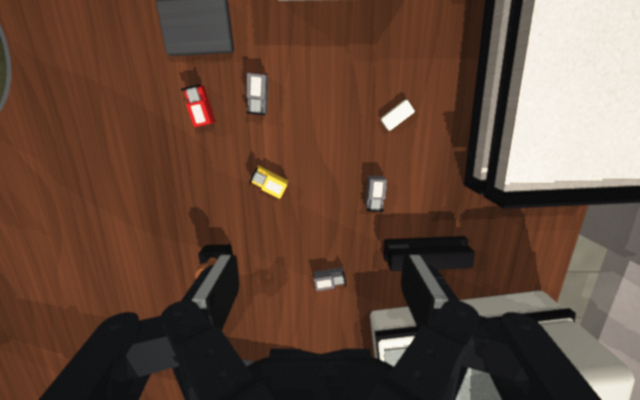

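The lid is upright and the key cap is raised. The carts are at wrist pixels (257,93), (376,193) and (328,280). Pick the first one, with a near look before the grasp.

```bash
cat >> h.py <<'E'
def find(im,info,exp,rad=0.07):
    hsv=cv2.cvtColor(im,cv2.COLOR_RGB2HSV)
    m=((hsv[...,1]<75)&(hsv[...,2]>75)).astype(np.uint8)*255
    best=None
    for c in cv2.findContours(m,cv2.RETR_EXTERNAL,cv2.CHAIN_APPROX_NONE)[0]:
        if len(c)<20: continue
        w=cast(info,cv2.boxPoints(cv2.minAreaRect(c)),.022)
        e=np.diff(w,axis=0)[:2]; L=np.linalg.norm(e,axis=1); d=np.linalg.norm(w.mean(0)[:2]-np.array(exp)[:2])
        if .042<max(L)<.062 and .019<min(L)<.035 and d<rad and (best is None or d<best[0]):
            v=e[np.argmax(L)]; best=(d,w.mean(0)[:2],np.arctan2(v[1],v[0]),L)
    return best
def near(a,ref): return a+np.pi*np.round((ref-a)/np.pi)
def pick(exp,name,z=0.026):
    exp=np.array(exp)
    r.move_pose([exp[0],exp[1]-.083,.20],down(np.pi/2))
    info=r.camera_info("wrist"); im=r.capture("wrist"); cv2.imwrite(f"pics/p_{name}.png",im[:,:,::-1])
    b=find(im,info,exp); print(name,b)
    if b is None: return False
    p=b[1]; q=down(near(b[2],np.pi/2))
    r.move_gripper(.05); r.move_pose([*p,.12],q)
    r.move_linear([*p,.06],v=.15); c=r.move_linear([*p,z],v=.06,contact_N=8)
    print("contact",c,r.read_tool_pos())
    r.move_gripper(0,45); w=r.read_width(); r.move_linear([*p,.19],v=.15); w2=r.read_width(); print("width",w,w2,r.read_clock())
    return w2>.018
def place(t,name,yaw=0.,z=.067):
    r.move_pose([*t,.19],down(yaw)); w=r.read_width(); print("over bay width",w)
    if w<.018: return False
    r.move_linear([*t,.09],v=.15); c=r.move_linear([*t,z],v=.05,contact_N=6); print("down",c,r.read_tool_pos(),r.read_width())
    r.move_gripper(.031); r.move_linear([*t,.20],v=.12); print(r.read_clock())
    return True
A,B,C=(.5155,.152),(.5975,.152),(.5565,.194)
E
python3 - <<'E'
from h import *
if pick((.4472,-.0636),"c1"): place(A,"c1")
im=r.capture("wrist"); cv2.imwrite("pics/after1.png",im[:,:,::-1])
E
```

```text
c1 (np.float64(0.004251909745470439), array([ 0.44544299, -0.0674719 ]), np.float64(1.4331263293213454), array([0.04928312, 0.02462765]))
contact False [ 0.44540404 -0.06760836  0.0259836 ]
width 0.022840458637728062 0.022548534953905765 21.4333
over bay width 0.02296947693950252
down True [0.5157682  0.15208161 0.06987983] 0.023095396481116363
25.5833
```

View pics/after1.png

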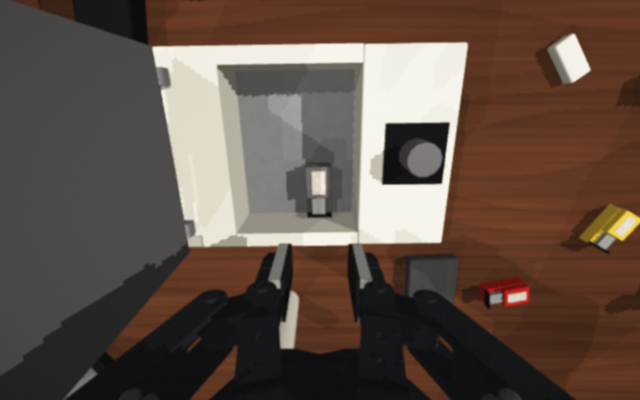

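Cart 1 lies flat in the bay at (318,192), near the -x wall. Next, the other two, each placed only if its grasp is good.

Run:
```python
from h import *
ok=pick((.6143,-.2011),"c2") and place(B,"c2")
if ok and pick((.5465,-.3506),"c3"): place(C,"c3")
r.move_pose([.45,.16,.30],down(0)) if 0 else None
im=r.capture("wrist"); cv2.imwrite("pics/after3.png",im[:,:,::-1])
```

```text
c2 (np.float64(0.004633309271229382), array([ 0.61278857, -0.20547986]), np.float64(1.509411500410256), array([0.04796827, 0.02436803]))
contact False [ 0.61281103 -0.20555667  0.02591078]
width 0.022779118609460382 0.023081418968153935 31.0917
over bay width 0.023273446456100164
down True [0.5978654  0.15210824 0.07070518] 0.023071076049743827
35.4
c3 (np.float64(0.03023985099715409), array([ 0.57409534, -0.33823288]), np.float64(0.17394331407065236), array([0.04772441, 0.02480861]))
contact False [ 0.57410005 -0.33837272  0.0259775 ]
width 0.023306806923284587 0.022706499626919438 41.8833
over bay width 0.0229000448293512
down True [0.55678774 0.19450839 0.07015919] 0.023337627006860536
46.55
```

View pics/after3.png

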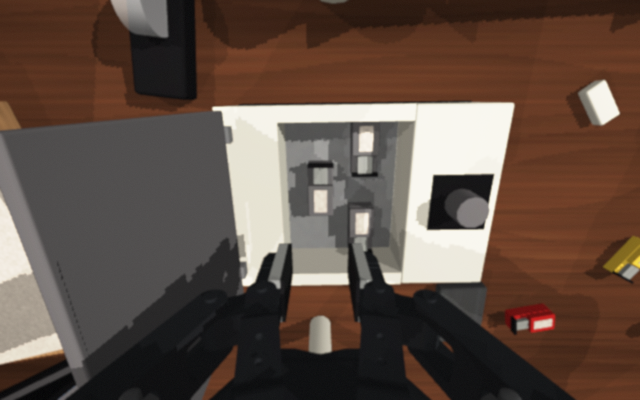

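All three carts lie flat in one layer, at (320,187), (362,222) and (364,150). The third had been knocked aside but was found again. Before shutting the lid, I'll check for a fourth cartridge in a clear top view.

Run:
```python
from h import *
q=down(np.pi/2)
r.move_linear([.5565,.19,.36]); r.move_gripper(0)
r.move_pose([.5565,.325,.36],q)
im=r.capture("top"); cv2.imwrite("pics/t3.png",im[:,:,::-1])
print(r.read_clock())
```

```text
49.3417
```

View pics/t3.png

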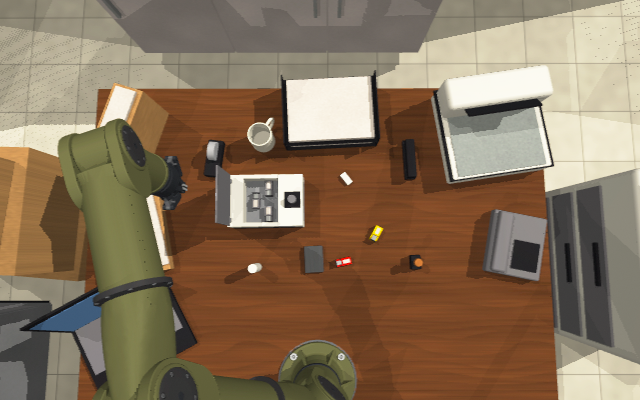

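View pics/t1.png

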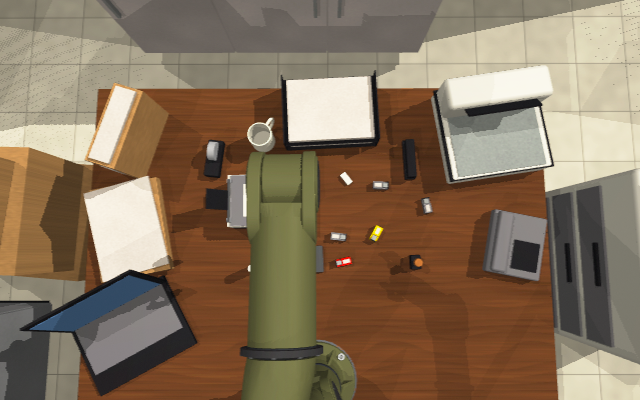

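No grey cartridge is left on the desk in either top view, and the bay holds three at about (255-270,185-213). Shut the lid along its arc.

Run:
```python
from h import *
x=.5565; rho=.125
r.move_linear([x,.325,.25],v=.12)
for d in (0,12,24,36,48,60,70,78,84):
    f=np.radians(d)
    r.move_linear([x,.2715-rho*np.sin(f)+.010,.099+rho*np.cos(f)+.022],v=.08)
print(r.read_tool_pos(),r.read_contact_force())
p=r.read_tool_pos(); r.move_linear([x,p[1],.16])
r.move_linear([x,.14,.16])
print(r.move_linear([x,.14,.108],v=.03,contact_N=8),r.read_tool_pos(),r.read_contact_force())
r.move_linear([x,.14,.20]); r.move_linear([x,.0,.26])
im=r.capture("scene"); cv2.imwrite("pics/s4.png",im[:,:,::-1])
a=cv2.resize(im[150:350,280:520,::-1],(720,600)); cv2.imwrite("pics/s4c.png",a); print(r.read_clock())
```

```text
[0.55626311 0.15715123 0.13379517] [ 0.53846393 -0.45122171  0.20684921]
True [0.55646002 0.13994568 0.11899883] [-1.94303705  1.351308    9.31785635]
58.3583
```

View pics/s4c.png

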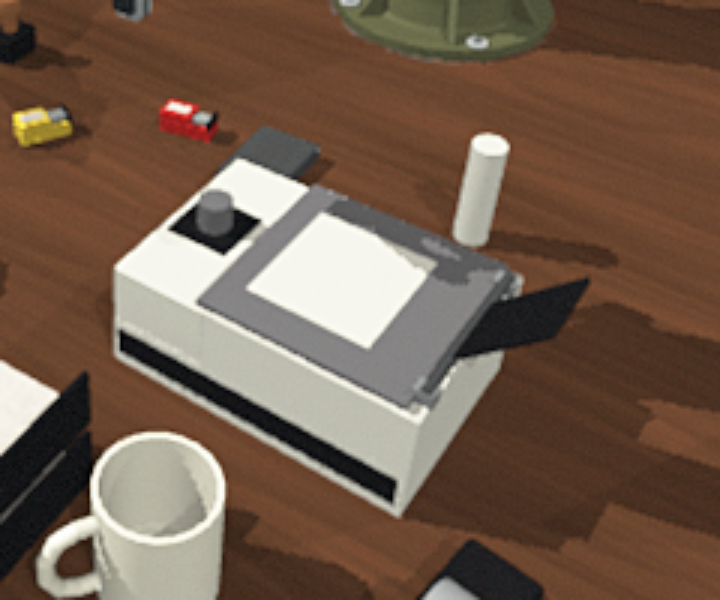

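The lid is flat and shut: its press stopped with the tip at z=0.097, exactly the lid's top face. Now click the key slowly and feel it again.

Run:
```python
from h import *
x,y=.5563,.0772
r.move_linear([x,y,.16])
r.move_linear([x,y,.139],v=.05)
print(r.move_linear([x,y,.1185],v=.015,contact_N=10),r.read_tool_pos(),r.read_contact_force())
r.sleep(.2); r.move_linear([x,y,.145],v=.02); r.sleep(.3)
print(r.move_linear([x,y,.123],v=.01,contact_N=1.2),r.read_tool_pos(),r.read_contact_force(),r.read_clock())
r.move_linear([x,y,.20],v=.05)
```

```text
True [0.55645599 0.07726856 0.12092274] [-0.67811959  0.32155743  6.15726876]
True [0.55627715 0.07722363 0.1267939 ] [0.57158161 0.51687662 1.83701851] 64.4917
```

The key now stands 14.7 mm above the housing, so it is locked in. Handing in.

```bash
python3 -c "
from h import *
r.move_linear([.5563,.0,.30]); r.sleep(.5); print(r.finish_job())"
```

```text
the job is handed in; nothing more can be done
None
```

The job is handed in: all three cartridges on the desk (there was no fourth) lie in one layer in the bay, the lid is shut, and the ready key, already out at the start, is locked in (the hand-in returned no verdict).

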